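Probe a test pad on a sliding board carrier

TASK

Slide the board carrier along its rail, by its upright tab, until it clicks into the test station detent. Then take the spring-loaded probe out of the wooden block and press its tip lightly on the middle of the one square brass pad, with the probe square to the sloping board and its plunger about half way in; never drive the plunger fully home. Finish while still holding the probe there, and leave the other things on the bench where they are.

Things in the scene. Friction and masses are not known exactly. Their poses are not given: they have to be found in the camera images.
- jig: the fixed test jig: a steel base plate 110 (x) x 380 (y) x 10 mm with two aluminium rails along its y axis, 30 mm high, end stops 32 mm high. Origin: centre of its underside on the bench; the carrier slides along its +y axis
- carrier (a joint): travel of the carrier along the jig's +y axis, m: 0 to 0.17; starts at 0 to 0.04; test station detent at 0.120. Slides with 1 N, but takes 8 N from 0.101 to climb into the detent, a sprung roller that pulls it in from 5 mm either side and centres it; 8 N push it out again. There the mark on the carrier's front edge meets the small index post on the jig's front edge
- tab_top (a point): middle of the top edge of the carrier's upright push tab, 95 mm above the bench. Steel tab: 32 mm wide (jig x), 10 thick (jig y), 49 high above the carrier plate (94 x 200 x 12 mm, top 46 mm above the bench), near the plate's end on the jig's -y side, with 15 mm of plate behind it there; the board begins 45 mm from its face on the +y side
- pad (a point): centre of the square brass pad, 18 x 18 mm, on the upper face of the grey test board (90 x 100 x 6 mm), which is fixed on the carrier and slopes down 20 degrees to the robot's side. z is the board's outward normal (up and to the robot's side), x runs up the slope, y along the rail. Of four pads it is the lower one on the +y side; the other three are round, 16 mm. A black part at the -y side is 5 mm high
- tool_block: the fixed wooden tool block 70 x 70 x 72 mm with an upright through hole of 15 mm diameter in its middle; origin at the centre of its underside
- probe: loose probe, 0.11 kg, upright in the block's hole, hanging by its collar. z points to the handle's end; origin on the axis at the collar's underside (72 mm above the bench at first). Collar 26 mm across, z 0 to 6 mm; round black handle 18 across, z 6 to 61; steel barrel 10 across, z 0 to -45; sprung plunger 6 across, z -45 to -60 when out. Lift by over 60 mm to free it
- plunger (a joint): how far the probe's plunger is pushed in, in m: 0 fully out, 0.010 fully home. The spring starts at 1.5 N and gains 0.5 N per mm (4 N at half way)
- tip (a point): the end of the plunger, which touches the pad
- tape: bystander, to be left alone: a roll of beige masking tape lying flat, 104 mm across, 25 mm high; origin at the centre of its underside
- reel: bystander, to be left alone: a small solder reel, 54x78x37 mm; origin at the centre of its underside
- sander: bystander, to be left alone: a sanding block, 63x110x31 mm; origin at the centre of its underside
- driver: bystander, to be left alone: a short screwdriver lying down, 150 mm long; origin at the centre of its underside
- strip: bystander, to be left alone: a narrow wood offcut, 34x130x18 mm; origin at the centre of its underside
Things that resemble listed ones, but are neither listed nor needed, are in the scene too. Of the things like the probe, leave any that is blue; of the rest the smaller one is meant. Of the things that look like the tool_block, the larger one is meant.

How it is judged:
By the outcome, as a careful person would: the job done as asked, in the order asked, and still so for the second after the job is handed in, while the arm keeps its last pose, push and grip.
It also fails if it takes over 58 s, if anything falls off the work surface, if the arm or the gripper's body presses on something with over 40 N, if the wrist force passes 120 N, or if a joint passes its speed limit or range.

ROBOT

A 6-joint arm with a two-finger parallel gripper is mounted at the origin on a cart in front of the work surface, level with it; the furniture and walls round the work are solid. World frame = base frame: x ahead of the robot, y to its left, z up, the work surface at z = 0. Lengths are in m, angles in rad, forces in N, time in s.
With the tool pointing down it reaches from about 0.375 to 0.9 m from the base axis. Payload 3.1 kg.
Tool frame: the origin (TCP) lies at the centre of the arm's flange, where the gripper is bolted on; the fingertips stand 182 mm ahead of it and the grasp point (between the pads) lies 164 mm ahead of it; z points along the fingers, y is the line along which they close (so a half turn about z gives the same grasp; the last joint's range is limited). The gripper opens to 87 mm and grips with 3 to 60 N. Pads are 19 mm wide; open, the fingers measure 117 mm over their backs; the gripper's body (75 mm by 190 mm) begins 51 mm behind the grasp point.
Start: joints at [-1.327, 0.527, 1.433, -0, 1.181, -0.178], TCP at [0.256, -0.57, 0.405] pointing down, gripper open.
Joint ranges: [-3.08, 3.08], [-0.75, 2.2], [0.22, 2.44], [-1.43, 4.57], [0, 2.65], [-2.85, 2.85]. Speed limits (rad/s): [2.79, 2.79, 3.14, 3.14, 3.14, 3.14].

INTERFACE

Orientations are given as a unit quaternion [x, y, z, w].
In Python, from rig import * gives the robot as it stands.
- The arm moves only by the tool move_arm, never from a script. Its argument "commands" is a list that holds one entry, the list of rows, each a list of 6 numbers: the shift along the tool's x, y, z in units of 40 mm (1.0 is 40 mm), then the turn, a rotation vector about the tool's x, y, z in rad. A call has 1 to 12 rows; each row is the pose to reach, as a shift and turn from the pose commanded when the call began, along the tool's axes at that moment; what a row does not reach only later rows make up. A row lasts 1/8 s, in which the tool goes at most 62.5 mm and 10.7 degrees, less where a joint would pass 70% of its speed; a pose out of reach is approached as far as the arm can. A call with a gripper value outside its range is refused whole. "claw" is the closure, from -1 (fully open) to 1 (shut), so that 0 is half open, set as the call begins (left out, the last holds). The fingers move at their own pace and stop on an object; "squeeze" is the grip in N (left out, the last holds). Time passes only in rows, so rows that repeat a pose let the fingers close. It gives the time, the measured TCP pose, the force, the opening and the grip force at its end, in the units of the state.
- get_obs(): the state, without advancing time (a new reading comes with each control period).
- camera(name): name is "scene" or "side" or "wrist"; returns a dict with "pixels" (480x640x3 uint8, blue, green, red), "range_z" (480x640 float32, m along the optical axis (not along the pixel's ray), 0 where there is no reading), "camera_matrix" (3x3 intrinsics, pixels), "extrinsics" (4x4, takes a point from world to camera coordinates). Camera axes: x right, y up, looking along -z (the intrinsics and any distortion apply to the point x, -y, -z); pixel columns grow to the right and rows downward; lengths in m; the calibration is good to about 2 mm. A picture is of the moment at which its call begins.
- hand_in(): hands the job in; it is judged then, once.
The state is a dict: "time": time; "q": joint angles; "joint_velocities": joint speeds; "joint_torque": joint torques, N m; "position": TCP position; "tool_rot": TCP orientation; "ft_force": force on the tool from outside, world axes, zero at the start; "moment": the same for the moment, N m; "grip_width": finger opening in m; "grip_force": force on a finger pad.
Only numpy, scipy, OpenCV 4.12 (cv2) and the standard library are available. Lean on these libraries where they do the work, as an engineer would, in place of code of your own. Each camera call takes 0.05 s, during which the arm holds its last target. There are 200 camera calls.

## Working session

There is one attempt and no reset: what is moved stays moved. The work goes in short steps, Python scripts to look and compute and a tool call to move; the robot and the scene stay as the last step left them, time stands still between calls to the robot, and variables do not carry over. Pictures are saved under pics/ and viewed, at most 10 in all, crops included, and the job is handed in when it is done.

Besides the shell and the picture viewer there is one more tool, called after "Call:" as name([rows], argument=value, ...), one row to a line, values as JSON. move_arm: Moves the arm, as the interface text tells. Its arguments: {"type":"object","properties":{"commands":{"type":"array","items":{"type":"array","items":{"type":"array","items":{"type":"number"}}}},"claw":{"type":"number"},"squeeze":{"type":"number"}},"required":["commands"]}

```bash
mkdir -p pics; ls; python3 - <<'E'
from rig import *
import cv2,numpy as np
for n in ("scene","side"):
    c=camera(n); cv2.imwrite(f"pics/{n}0.png",c["pixels"]); np.savez(f"{n}0.npz",**c)
    print(n,c.keys(),c["camera_matrix"].tolist(),np.round(c["extrinsics"],3).tolist())
o=get_obs(); print(o)
E
```

```text
pics
scene dict_keys(['pixels', 'range_z', 'camera_matrix', 'extrinsics']) [[590.1486878477891, 0.0, 322.54614321116696], [0.0, 590.1486878477891, 239.61604950981553], [0.0, 0.0, 1.0]] [[-0.896, -0.443, 0.005, 0.515], [0.313, -0.625, 0.715, -0.177], [-0.313, 0.642, 0.699, -1.188], [0.0, 0.0, 0.0, 1.0]]
side dict_keys(['pixels', 'range_z', 'camera_matrix', 'extrinsics']) [[490.61975679612357, 0.0, 326.88451983721353], [0.0, 490.61975679612357, 237.9541745995147], [0.0, 0.0, 1.0]] [[-0.928, -0.371, 0.001, 0.558], [0.22, -0.548, 0.807, -0.159], [-0.299, 0.75, 0.59, -0.945], [0.0, 0.0, 0.0, 1.0]]
{'time': 0.1, 'q': array([-1.32749503e+00,  5.28350844e-01,  1.43378291e+00, -4.59730514e-06,
        1.18140155e+00, -1.78466752e-01]), 'joint_velocities': array([-0.00082899, -0.0028713 , -0.0021445 ,  0.00049726,  0.00038873,
       -0.00127053]), 'joint_torque': array([-3.78968407e-04, -4.40984988e+01, -1.77150768e+01,  6.35165465e-02,
        5.33687475e-02, -4.15093564e-05]), 'position': array([ 0.25582703, -0.56989774,  0.40388011]), 'tool_rot': array([ 9.77845605e-01,  2.09325176e-01, -3.36066892e-05, -9.70742423e-04]), 'ft_force': array([ 0.30844396, -0.10509915, -0.70827497]), 'moment': array([-0.01033892,  0.03870842, -0.01143306]), 'grip_force': 0.0, 'grip_width': 0.08711643430113894}
```

View pics/scene0.png

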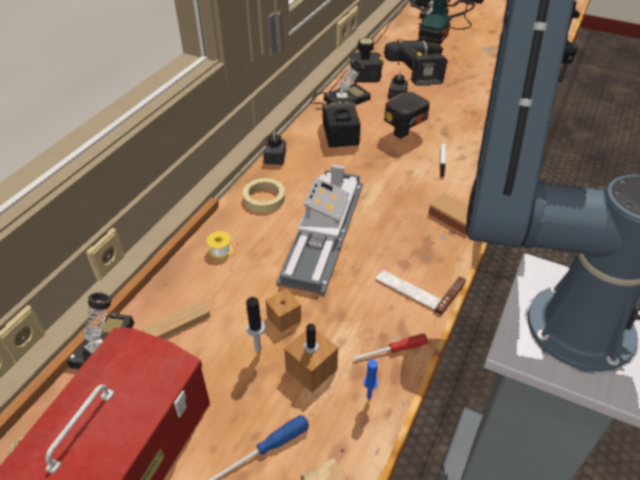

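View pics/side0.png

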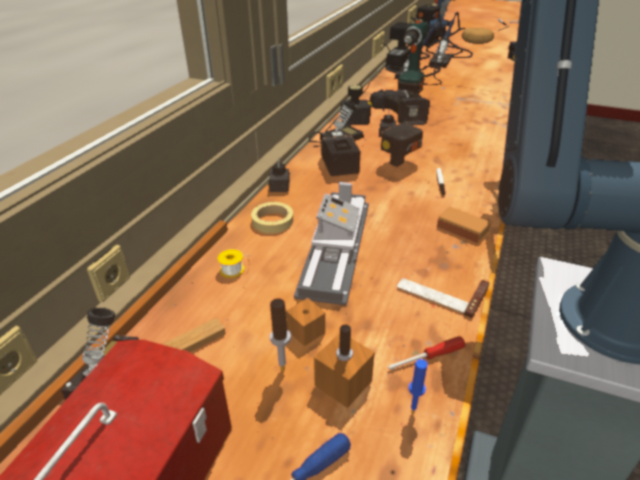

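The pictures show the jig around scene (323,230), with its tab at (337,172) and the board at (327,200). The large block holding the small black probe is at (311,358). The decoys are the small block at (283,312), the big probe at (255,320) and the blue probe at (371,380).

```bash
cat > h.py <<'E'
import numpy as np,cv2
def cloud(c):
    K=c["camera_matrix"];T=c["extrinsics"];d=c["range_z"]
    v,u=np.mgrid[0:480,0:640]
    P=np.stack([(u-K[0,2])/K[0,0]*d,-(v-K[1,2])/K[1,1]*d,-d],-1)
    W=(P-T[:3,3])@T[:3,:3]; W[d==0]=np.nan
    return W
def proj(c,p):
    K=c["camera_matrix"];T=c["extrinsics"];q=np.atleast_2d(p)@T[:3,:3].T+T[:3,3]
    return np.stack([K[0,0]*q[:,0]/-q[:,2]+K[0,2],K[1,1]*-q[:,1]/-q[:,2]+K[1,2]],-1)
E
python3 - <<'E'
from h import *
for n,pts in (("scene",[(311,328),(311,345),(300,345),(311,358),(283,300),(337,170),(338,178),(327,200),(330,207),(320,207),(316,240),(300,280),(330,285),(350,320),(260,360)]),("side",[(345,328),(345,345),(345,365),(346,187),(338,215),(340,222),(325,285)])):
    c=dict(np.load(n+"0.npz"));W=cloud(c)
    print(n)
    for u,v in pts: print((u,v),np.round(W[v,u],4),c["pixels"][v,u])
    cv2.imwrite(f"pics/{n}_crop.png",cv2.resize(c["pixels"][150:300,265:375] if n=="scene" else c["pixels"][170:310,285:385],None,fx=4,fy=4,interpolation=cv2.INTER_CUBIC)[:600])
E
```

```text
scene
(311, 328) [0.4341 0.3307 0.1337] [52 51 54]
(311, 345) [0.4317 0.3361 0.0924] [25 23 24]
(300, 345) [0.4561 0.3326 0.0727] [ 79 131 185]
(311, 358) [0.4257 0.3484 0.0724] [ 72 120 172]
(283, 300) [0.5436 0.2398 0.0524] [ 64 105 153]
(337, 170) [ 0.6075 -0.1434  0.0886] [120 120 123]
(338, 178) [ 0.6058 -0.1468  0.0626] [118 118 121]
(327, 200) [ 0.5849 -0.0428  0.0803] [171 174 178]
(330, 207) [ 0.572  -0.0321  0.0725] [ 97 174 213]
(320, 207) [ 0.588  -0.0134  0.0809] [168 170 175]
(316, 240) [0.5732 0.0363 0.0273] [124 126 130]
(300, 280) [0.5467 0.163  0.033 ] [92 90 89]
(330, 285) [0.4957 0.1236 0.0031] [104 154 211]
(350, 320) [ 0.4198  0.1873 -0.0008] [111 155 210]
(260, 360) [ 0.5342  0.3519 -0.0008] [ 95 147 203]
side
(345, 328) [0.4379 0.3332 0.1341] [51 59 74]
(345, 345) [0.4354 0.3377 0.1017] [30 42 61]
(345, 365) [0.43   0.3505 0.0712] [ 41  87 137]
(346, 187) [ 0.6095 -0.1463  0.0845] [117 119 126]
(338, 215) [ 0.5885 -0.0366  0.0759] [167 178 186]
(340, 222) [ 0.5754 -0.0145  0.0741] [156 171 184]
(325, 285) [0.5549 0.1251 0.0107] [113 116 117]
```

View pics/scene_crop.png

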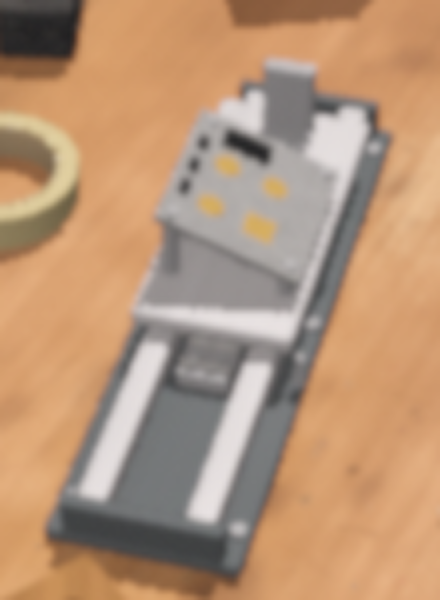

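```bash
python3 - <<'E'
from h import *
for n in ("scene","side"):
    c=dict(np.load(n+"0.npz"));W=cloud(c).reshape(-1,3);I=c["pixels"].reshape(-1,3).astype(int)
    m=(abs(W[:,0]-.57)<.16)&(W[:,1]>-.25)&(W[:,1]<.25)&(W[:,2]>.006)&(W[:,2]<.12)&(I.max(1)-I.min(1)<30)
    lab=np.zeros((480,640),np.uint8);lab.flat[np.where(m)[0]]=1
    k,L,st,_=cv2.connectedComponentsWithStats(lab); j=1+st[1:,4].argmax(); P=W[(L==j).ravel()]
    r=cv2.minAreaRect(P[:,:2].astype(np.float32)*1000);print(n,"jig",r,st[j])
    # board plane: fit
    m=(abs(W[:,0]-.585)<.06)&(abs(W[:,1]+.04)<.06)&(W[:,2]>.052)&(W[:,2]<.12)
    Q=W[m]
    best=None;rng=np.random.default_rng(0)
    for _ in range(300):
        a=Q[rng.choice(len(Q),3)];nn=np.cross(a[1]-a[0],a[2]-a[0]);nn/=np.linalg.norm(nn)+1e-12
        inl=abs((Q-a[0])@nn)<.002
        if best is None or inl.sum()>best.sum():best=inl
    B=Q[best];cen=B.mean(0);nn=np.linalg.svd(B-cen)[2][2];nn*=np.sign(nn[2])
    print("board n",nn,"tilt",np.degrees(np.arccos(nn[2])),"az",np.degrees(np.arctan2(nn[1],nn[0])),len(B),cen)
    # brass
    hsv=cv2.cvtColor(c["pixels"],cv2.COLOR_BGR2HSV).reshape(-1,3)
    mb=m&(hsv[:,1]>75)&(hsv[:,2]>150)
    lab[:]=0;lab.flat[np.where(mb)[0]]=1
    k,L,st,ce=cv2.connectedComponentsWithStats(lab)
    for i in range(1,k):
        p=W[(L==i).ravel()]
        if len(p)>5: print("pad",ce[i].round(1),len(p),p.mean(0).round(4))
    # tab
    m=(abs(W[:,0]-.605)<.04)&(W[:,1]>-.2)&(W[:,1]<-.11)&(W[:,2]>.055)&(W[:,2]<.11)
    T=W[m];print("tab",len(T),T.mean(0),T.min(0),T.max(0)); r=cv2.minAreaRect(T[:,:2].astype(np.float32)*1000);print(r)
    # block top
    m=(abs(W[:,0]-.43)<.08)&(abs(W[:,1]-.34)<.08)
    b=W[m&(abs(W[:,2]-.072)<.004)];print("block",cv2.minAreaRect(b[:,:2].astype(np.float32)*1000),b[:,2].mean())
    h=W[m&(W[:,2]>.082)&(W[:,2]<.128)];t=W[m&(W[:,2]>.1295)]
    print("handle",h.mean(0),h.min(0),h.max(0),"top",t.mean(0),t.max(0),len(t))
E
```

```text
scene jig ((583.5573120117188, -19.967010498046875), (108.00503540039062, 380.7149353027344), 11.363126754760742) [ 277  165   85  129 5544]
board n [-0.32490968  0.00153496  0.9457438 ] tilt 18.9603229843847 az 179.729322341354 1256 [ 0.58914954 -0.0437186   0.07904519]
pad [321.5 191. ] 21 [ 0.6074 -0.0598  0.0857]
pad [333.2 196.5] 19 [ 0.5798 -0.0648  0.0758]
pad [317.4 200.9] 23 [ 0.6    -0.0241  0.086 ]
pad [304.6 207. ] 7 [0.6189 0.0022 0.0809]
pad [329.4 206.6] 38 [ 0.5723 -0.0298  0.0755]
tab 202 [ 0.60849443 -0.14542973  0.07900069] [ 0.59386992 -0.15534521  0.0554579 ] [ 0.62556856 -0.13577419  0.1011452 ]
((609.1654663085938, -146.582275390625), (30.6467342376709, 17.194869995117188), 17.28614616394043)
block ((435.9963073730469, 328.26611328125), (72.8827133178711, 73.063232421875), 72.07003021240234) 0.07309888881828601
handle [0.43331995 0.33456149 0.10523629] [0.42647565 0.32560829 0.08221469] [0.44287062 0.34031477 0.12799415] top [0.43564702 0.32996395 0.13391125] [0.4447162  0.33803372 0.13748202] 76
side jig ((585.23876953125, -16.725112915039062), (105.6883010864
[... 330 characters left out ...]
6 -0.0054  0.0925]
pad [344.5 210.4] 25 [ 0.5824 -0.0622  0.0743]
pad [329.7 214. ] 28 [ 0.6027 -0.0214  0.0844]
pad [342.  219.2] 44 [ 0.575  -0.0263  0.0744]
tab 219 [ 0.61248431 -0.14230561  0.07734977] [ 0.59726162 -0.15157556  0.05512337] [ 0.62917549 -0.13536225  0.0973296 ]
((613.0122680664062, -144.47747802734375), (32.31196594238281, 14.422287940979004), 9.612207412719727)
block ((438.93109130859375, 331.1351013183594), (73.32347869873047, 71.71517944335938), 72.64519500732422) 0.07234585514221076
handle [0.43705393 0.33745012 0.10588077] [0.43010229 0.32808176 0.08220577] [0.44704344 0.34166891 0.12788591] top [0.4387374  0.3329173  0.13296185] [0.44743736 0.3405809  0.1361497 ] 90
```

The square pad is at crop (260,229), which is scene (330,207). The jig yaw is about 11.3°, and the tab lies on the jig axis at jig y of about -0.130. Next I'll hover over the tab.

```bash
cat >> h.py <<'E'
from scipy.spatial.transform import Rotation as R
def row(pos,zt,xyaw):
    "row (tool units) from the present measured pose to TCP pos, tool z along zt, tool x near yaw (deg)"
    from rig import get_obs
    o=get_obs();Rc=R.from_quat(o["tool_rot"])
    z=np.array(zt,float);z/=np.linalg.norm(z);a=np.radians(xyaw)
    x=np.array([np.cos(a),np.sin(a),0]);x-=z*(x@z);x/=np.linalg.norm(x)
    Rt=R.from_matrix(np.column_stack([x,np.cross(z,x),z]))
    print("t",round(o["time"],2),"pos",o["position"].round(4),"F",o["ft_force"].round(1),"w",round(o["grip_width"],4),"row",np.round(np.r_[Rc.inv().apply(np.array(pos)-o["position"])/.04,(Rc.inv()*Rt).as_rotvec()],3).tolist())
E
python3 -c "
from h import *
row([.6099,-.1458,.34],[0,0,-1],11.3)"
```

```text
t 0.1 pos [ 0.2558 -0.5699  0.4039] F [ 0.3 -0.1 -0.7] w 0.0871 row [12.416, -6.047, 1.613, -0.002, -0.0, 0.225]
```

Call:
move_arm([
  [[12.416, -6.047, 1.6, -0.002, 0, 0.225], [12.416, -6.047, 1.6, -0.002, 0, 0.225], [12.416, -6.047, 1.6, -0.002, 0, 0.225], [12.416, -6.047, 1.6, -0.002, 0, 0.225], [12.416, -6.047, 1.6, -0.002, 0, 0.225], [12.416, -6.047, 1.6, -0.002, 0, 0.225], [12.416, -6.047, 1.6, -0.002, 0, 0.225], [12.416, -6.047, 1.6, -0.002, 0, 0.225], [12.416, -6.047, 1.6, -0.002, 0, 0.225], [12.416, -6.047, 1.6, -0.002, 0, 0.225], [12.416, -6.047, 1.6, -0.002, 0, 0.225], [12.416, -6.047, 1.6, -0.002, 0, 0.225]],
], claw=0)

```text
time: 1.6
position: [0.6093, -0.1474, 0.3407]
tool_rot: [0.995, 0.097, -0.0, 0.001]
ft_force: [0.5, 0.2, -0.7]
grip_width: 0.0437
grip_force: 0.0
```

```bash
python3 -c "
from h import *
from rig import *
c=camera('wrist');np.savez('w1.npz',**c);cv2.imwrite('pics/w1.png',c['pixels'])
row([.6099,-.1458,.242],[0,0,-1],11.3)
print(proj(c,[[.6099,-.1458,.095]]))
W=cloud(c);T=W[(W[...,2]>.09)&(W[...,2]<.1)&(abs(W[...,0]-.61)<.04)&(abs(W[...,1]+.145)<.03)]
print(len(T),T.mean(0) if len(T) else 0,cv2.minAreaRect(T[:,:2].astype(np.float32)*1000) if len(T) else 0)
"
```

```text
t 1.65 pos [ 0.6093 -0.1476  0.3409] F [0.7 0.4 0.6] w 0.0435 row [0.025, -0.045, 2.471, 0.002, 0.0, -0.003]
[[317.49862412 254.27954597]]
578 [ 0.61358558 -0.14652062  0.09408161] ((612.8453979492188, -146.61305236816406), (31.235305786132812, 9.447210311889648), 11.401324272155762)
```

View pics/w1.png

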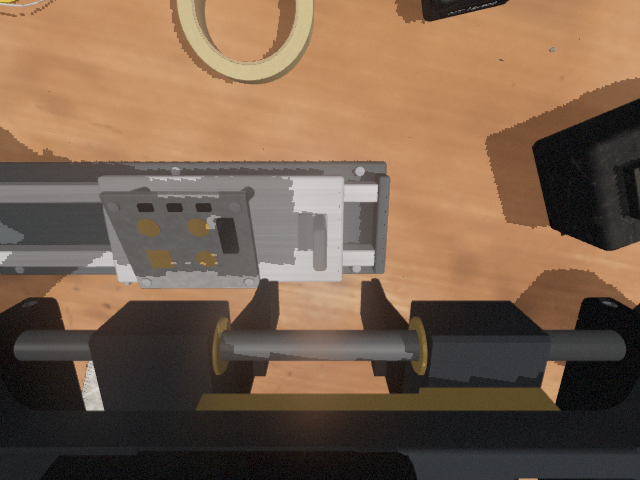

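The wrist picture shows the tab at (319,243) with the fingers straddling its column. The tab measures 31 x 9.4 mm, as expected, at (0.613, -0.1466). I'll descend and grip it.

Call:
move_arm([
  [[0.06, -0.04, 1.0, 0.002, 0, -0.003], [0.06, -0.04, 2.0, 0.002, 0, -0.003], [0.06, -0.04, 2.45, 0.002, 0, -0.003], [0.06, -0.04, 2.45, 0.002, 0, -0.003], [0.06, -0.04, 2.45, 0.002, 0, -0.003]],
], claw=0)

```text
time: 2.28
position: [0.6127, -0.145, 0.2442]
tool_rot: [0.995, 0.099, 0.001, 0.001]
ft_force: [-0.2, -0.1, -0.1]
grip_width: 0.043
grip_force: 0.0
```

Call:
move_arm([
  [[0, 0, 0, 0, 0, 0], [0, 0, 0, 0, 0, 0], [0, 0, 0, 0, 0, 0], [0, 0, 0, 0, 0, 0]],
], claw=1, squeeze=35)

```text
time: 2.78
position: [0.6122, -0.1445, 0.243]
tool_rot: [0.995, 0.1, 0.0, 0.0]
ft_force: [0.3, -1.1, 1.0]
grip_width: 0.0116
grip_force: 0.4
```

```bash
python3 -c "
from h import *
from rig import *
row([.6099,-.1458,.242],[0,0,-1],11.3)
p=get_obs()['position'];print((p-[.5844,-.0183,0])[:2]@np.array([[.981,-.196],[.196,.981]]))
c=camera('scene');np.savez('s2.npz',**c);cv2.imwrite('pics/s2.png',cv2.resize(c['pixels'][140:320,240:400],None,fx=3.3,fy=3.3,interpolation=cv2.INTER_CUBIC))
"
```

```text
t 2.77 pos [ 0.6122 -0.1445  0.243 ] F [ 0.3 -1.1  1. ] w 0.0116 row [-0.064, 0.021, 0.026, 0.001, -0.001, 0.003]
[ 0.00256747 -0.12922585]
```

Call:
move_arm([
  [[0, 0, 0, 0, 0, 0], [0, 0, 0, 0, 0, 0], [0, -0.3, 0, 0, 0, 0], [0, -0.6, 0, 0, 0, 0], [0, -0.9, 0, 0, 0, 0], [0, -1.2, 0, 0, 0, 0], [0, -1.5, 0, 0, 0, 0], [0, -1.5, 0, 0, 0, 0], [0, -1.5, 0, 0, 0, 0]],
])

```text
time: 3.95
position: [0.6004, -0.0851, 0.243]
tool_rot: [0.995, 0.1, 0.0, -0.0]
ft_force: [0.9, 0.2, 6.0]
grip_width: 0.0099
grip_force: 35.0
```

Call:
move_arm([
  [[0, -0.1, 0, 0, 0, 0], [0, -0.2, 0, 0, 0, 0], [0, -0.2, 0, 0, 0, 0]],
])

```text
time: 4.32
position: [0.5988, -0.0777, 0.243]
tool_rot: [0.995, 0.1, 0.001, -0.0]
ft_force: [0.9, 0.4, 5.4]
grip_width: 0.0097
grip_force: 35.0
```

```bash
python3 -c "
from h import *
from rig import *
row([.6099,-.1458,.242],[0,0,-1],11.3)
c=camera('side');np.savez('s3.npz',**c);cv2.imwrite('pics/s3.png',cv2.resize(c['pixels'][170:310,285:395],None,fx=4,fy=4,interpolation=cv2.INTER_CUBIC))
d=camera('scene');d=d['pixels'][150:290,275:385];e=cv2.resize(d,None,fx=4,fy=4,interpolation=cv2.INTER_CUBIC)
a=cv2.imread('pics/s3.png');cv2.imwrite('pics/s3b.png',cv2.resize(np.hstack([a,e]),(800,510)))
"
```

```text
t 4.33 pos [ 0.5988 -0.0777  0.243 ] F [0.9 0.4 5.4] w 0.0097 row [-0.066, 1.725, 0.024, -0.0, -0.001, 0.002]
```

View pics/s3b.png

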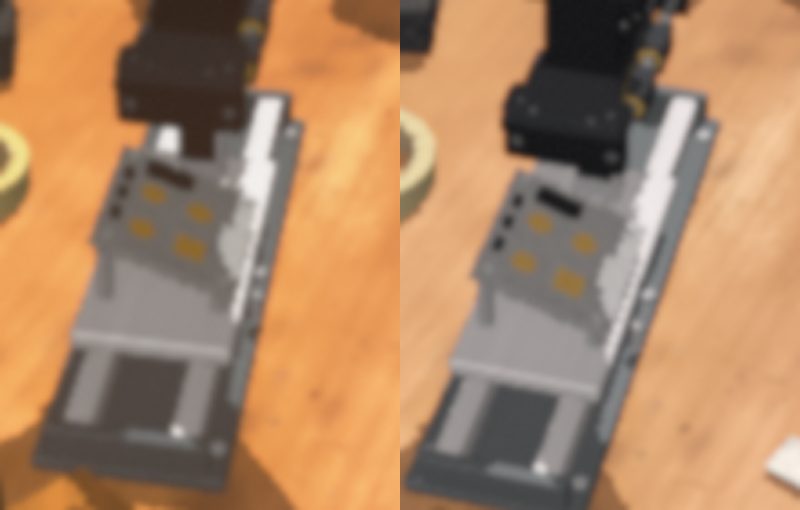

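The carrier has slid 68 mm with the gripper on the tab. I'll continue in small steps and watch the force.

Call:
move_arm([
  [[0, -0.05, 0, 0, 0, 0], [0, -0.1, 0, 0, 0, 0], [0, -0.1, 0, 0, 0, 0]],
])

```text
time: 4.8
position: [0.5981, -0.074, 0.243]
tool_rot: [0.995, 0.1, 0.001, 0.0]
ft_force: [1.3, -0.3, 4.9]
grip_width: 0.0096
grip_force: 35.0
```

Call:
move_arm([
  [[0, -0.05, 0, 0, 0, 0], [0, -0.1, 0, 0, 0, 0], [0, -0.1, 0, 0, 0, 0]],
])

```text
time: 5.18
position: [0.5973, -0.0701, 0.243]
tool_rot: [0.995, 0.1, 0.001, 0.0]
ft_force: [1.1, -0.0, 5.8]
grip_width: 0.0095
grip_force: 35.0
```

Call:
move_arm([
  [[0, -0.05, 0, 0, 0, 0], [0, -0.1, 0, 0, 0, 0], [0, -0.1, 0, 0, 0, 0]],
])

```text
time: 5.55
position: [0.5967, -0.067, 0.243]
tool_rot: [0.995, 0.1, 0.001, 0.001]
ft_force: [1.3, -5.0, 4.7]
grip_width: 0.0097
grip_force: 35.0
```

Call:
move_arm([
  [[0, -0.05, 0, 0, 0, 0], [0, -0.1, 0, 0, 0, 0], [0, -0.1, 0, 0, 0, 0]],
])

```text
time: 5.92
position: [0.5957, -0.0623, 0.243]
tool_rot: [0.995, 0.1, 0.001, 0.0]
ft_force: [0.9, -2.1, 5.4]
grip_width: 0.0098
grip_force: 35.0
```

Call:
move_arm([
  [[0, -0.05, 0, 0, 0, 0], [0, -0.1, 0, 0, 0, 0], [0, -0.1, 0, 0, 0, 0]],
])

```text
time: 6.3
position: [0.5948, -0.0575, 0.243]
tool_rot: [0.995, 0.099, 0.001, -0.001]
ft_force: [1.3, -0.1, 6.0]
grip_width: 0.0094
grip_force: 35.0
```

Call:
move_arm([
  [[0, -0.05, 0, 0, 0, 0], [0, -0.1, 0, 0, 0, 0], [0, -0.1, 0, 0, 0, 0]],
])

```text
time: 6.68
position: [0.5939, -0.0528, 0.243]
tool_rot: [0.995, 0.099, 0.0, -0.001]
ft_force: [1.3, 2.9, 7.0]
grip_width: 0.0098
grip_force: 35.0
```

Call:
move_arm([
  [[0, -0.05, 0, 0, 0, 0], [0, -0.05, 0, 0, 0, 0]],
])

```text
time: 6.92
position: [0.5935, -0.0509, 0.243]
tool_rot: [0.995, 0.099, 0.0, -0.001]
ft_force: [1.5, 4.0, 6.5]
grip_width: 0.0097
grip_force: 35.0
```

Call:
move_arm([
  [[0, -0.05, 0, 0, 0, 0], [0, -0.05, 0, 0, 0, 0]],
])

```text
time: 7.18
position: [0.5933, -0.05, 0.243]
tool_rot: [0.995, 0.1, 0.001, -0.0]
ft_force: [1.9, -2.3, 5.4]
grip_width: 0.0097
grip_force: 35.0
```

Pull-in force at y≈-0.051, reversing at -0.050: in the detent. Release and lift.

Call:
move_arm([
  [[0, 0, 0, 0, 0, 0], [0, 0, 0, 0, 0, 0], [0, 0, 0, 0, 0, 0], [0, 0, -1, 0, 0, 0], [0, 0, -2.5, 0, 0, 0], [0, 0, -4, 0, 0, 0], [0, 0, -4, 0, 0, 0]],
], claw=0)

```text
time: 8.05
position: [0.5943, -0.0504, 0.4082]
tool_rot: [0.995, 0.1, 0.006, 0.002]
ft_force: [0.6, 0.2, -0.9]
grip_width: 0.0434
grip_force: 0.0
```

```bash
python3 -c "
from h import *
from rig import *
c=camera('wrist');np.savez('w4.npz',**c)
W=cloud(c);print(get_obs()['position'])
T=W[(W[...,2]>.09)&(W[...,2]<.1)&(abs(W[...,0]-.594)<.03)&(abs(W[...,1]+.05)<.02)]
print(len(T),T.mean(0),cv2.minAreaRect(T[:,:2].astype(np.float32)*1000))
hsv=cv2.cvtColor(c['pixels'],cv2.COLOR_BGR2HSV)
mb=((hsv[...,1]>100)&(hsv[...,2]>60)&(W[...,2]>.06)&(W[...,2]<.1)&(abs(W[...,0]-.57)<.07)&(W[...,1]<.1)).astype(np.uint8)
k,L,st,ce=cv2.connectedComponentsWithStats(mb)
for i in range(1,k):
    if st[i,4]>30: p=W[L==i];print(st[i],ce[i].round(1),np.median(p,0).round(4))
u,v=proj(c,[[.57,.04,.075]])[0].astype(int);print(u,v)
P=W.reshape(-1,3);m=(P[:,2]>.055)&(P[:,2]<.1)&(P[:,0]>.52)&(P[:,0]<.62)&(P[:,1]>-.0)&(P[:,1]<.1)
Q=P[m];cen=np.median(Q,0);
for _ in range(5):
    n=np.linalg.svd(Q-Q.mean(0),full_matrices=False)[2][2];n*=np.sign(n[2]);r=(Q-Q.mean(0))@n;Q=Q[abs(r)<max(.002,r.std())]
print(n,Q.mean(0),len(Q))
e=c['pixels'];cv2.imwrite('pics/w4.png',e)
"
```

```text
[ 0.59321242 -0.05017958  0.40510677]
360 [ 0.59421319 -0.04925372  0.09403347] ((593.3450927734375, -49.34251022338867), (31.401344299316406, 9.197415351867676), 11.49167251586914)
[174 209  18  14 187] [182.3 215.3] [0.5833 0.0747 0.084 ]
[213 209  18  14 187] [221.6 215.3] [0.5906 0.0394 0.0839]
[179 234  22  15 271] [189.6 241. ] [0.5562 0.0694 0.0737]
[219 235  16  13 156] [226.7 241.2] [0.5628 0.0338 0.0733]
221 233
[-0.33708464 -0.06710869  0.93907953] [0.57436596 0.05076244 0.07857381] 7284
```

View pics/w4.png

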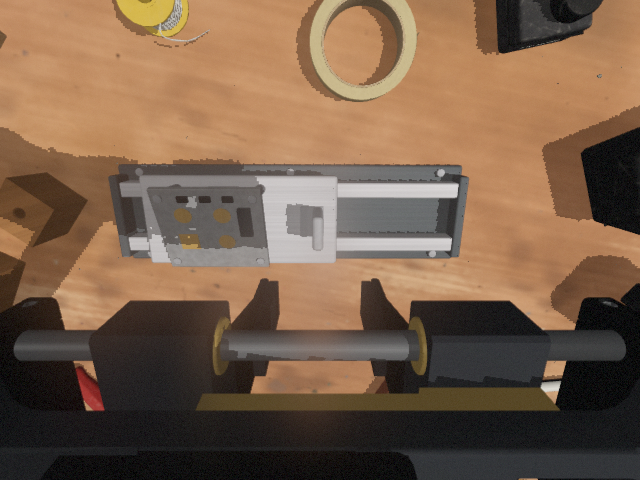

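The carrier has moved 99 mm and sits in the detent, with the tab at (319,230). The square pad is at (190,241), or about (0.556, 0.069, 0.0735), and its normal matches the given 20° slope. Next is the area around the block.

```bash
python3 -c "
from h import *
from rig import *
print(get_obs()['q'].round(2))
H={}
for n in ('scene0','side0'):
    W=cloud(dict(np.load(n+'.npz'))).reshape(-1,3)
    for p in W[(abs(W[:,0]-.44)<.18)&(abs(W[:,1]-.33)<.18)&(W[:,2]>.02)]:
        k=(round(p[0]/.03),round(p[1]/.03));H[k]=max(H.get(k,0),p[2])
for i in range(9,21): print(round(i*.03,2),[int(1000*H.get((i,j),0)) for j in range(5,18)])
print([round(j*.03,2) for j in range(5,18)])
row([.4375,.331,.40],[0,0,-1],11.3)
"
```

```text
[-0.27  0.49  1.51  0.    1.14  1.1 ]
0.27 [0, 31, 26, 0, 0, 0, 0, 0, 0, 0, 0, 0, 0]
0.3 [0, 28, 28, 24, 0, 0, 124, 125, 0, 0, 0, 44, 46]
0.33 [0, 0, 23, 23, 0, 0, 124, 124, 0, 0, 0, 44, 44]
0.36 [0, 0, 0, 0, 0, 0, 0, 0, 0, 0, 0, 0, 0]
0.39 [0, 0, 0, 0, 0, 75, 76, 62, 0, 31, 35, 30, 0]
0.42 [0, 0, 0, 0, 0, 77, 136, 77, 67, 26, 32, 32, 28]
0.45 [0, 0, 0, 0, 0, 77, 137, 77, 0, 0, 0, 25, 26]
0.48 [0, 0, 0, 0, 0, 75, 76, 76, 0, 0, 0, 0, 0]
0.51 [37, 0, 0, 57, 57, 0, 0, 0, 0, 0, 0, 0, 0]
0.54 [36, 32, 57, 59, 58, 0, 164, 164, 0, 0, 0, 0, 0]
0.57 [37, 36, 55, 57, 57, 0, 160, 161, 0, 0, 0, 153, 151]
0.6 [34, 37, 0, 0, 0, 0, 0, 0, 0, 0, 0, 163, 163]
[0.15, 0.18, 0.21, 0.24, 0.27, 0.3, 0.33, 0.36, 0.39, 0.42, 0.45, 0.48, 0.51]
t 8.1 pos [ 0.5932 -0.0502  0.4051] F [ 0.4  0.9 -0.8] w 0.0436 row [-1.923, -10.113, 0.098, 0.002, -0.005, 0.003]
```

Call:
move_arm([
  [[-1.92, -10.11, 0.1, 0.002, -0.005, 0.003], [-1.92, -10.11, 0.1, 0.002, -0.005, 0.003], [-1.92, -10.11, 0.1, 0.002, -0.005, 0.003], [-1.92, -10.11, 0.1, 0.002, -0.005, 0.003], [-1.92, -10.11, 0.1, 0.002, -0.005, 0.003], [-1.92, -10.11, 0.1, 0.002, -0.005, 0.003], [-1.92, -10.11, 0.1, 0.002, -0.005, 0.003], [-1.92, -10.11, 0.1, 0.002, -0.005, 0.003], [-1.92, -10.11, 0.1, 0.002, -0.005, 0.003], [-1.92, -10.11, 0.1, 0.002, -0.005, 0.003]],
], claw=-0.2)

```text
time: 9.35
position: [0.438, 0.3297, 0.3981]
tool_rot: [0.995, 0.097, -0.003, -0.0]
ft_force: [0.8, 0.3, 0.6]
grip_width: 0.0524
grip_force: 0.0
```

```bash
python3 -c "
from h import *
from rig import *
c=camera('wrist');W=cloud(c);np.savez('w5.npz',**c)
m=(abs(W[...,0]-.437)<.05)&(abs(W[...,1]-.331)<.05)
T=W[m&(W[...,2]>.128)&(W[...,2]<.14)];print('top',len(T),T.mean(0),cv2.minEnclosingCircle(T[:,:2].astype(np.float32)*1000))
B=W[m&(abs(W[...,2]-.072)<.004)];print('block',cv2.minAreaRect(B[:,:2].astype(np.float32)*1000))
row([.4375,.331,.276],[0,0,-1],11.3)
cv2.imwrite('pics/w5.png',c['pixels'])
"
```

```text
top 413 [0.43915704 0.33072044 0.13237914] ((438.3890380859375, 330.546142578125), 8.917407989501953)
block ((438.0091247558594, 330.3759765625), (70.38652038574219, 70.79663848876953), 72.85089874267578)
t 9.4 pos [0.4381 0.3297 0.3983] F [-0.1 -0.3 -0.6] w 0.0523 row [0.01, -0.03, 3.057, -0.002, 0.006, -0.003]
```

Call:
move_arm([
  [[0.01, -0.02, 1.2, -0.002, 0.006, -0.003], [0.01, -0.02, 2.4, -0.002, 0.006, -0.003], [0.01, -0.02, 3.06, -0.002, 0.006, -0.003], [0.01, -0.02, 3.06, -0.002, 0.006, -0.003], [0.01, -0.02, 3.06, -0.002, 0.006, -0.003]],
])

```text
time: 10.02
position: [0.438, 0.3316, 0.2773]
tool_rot: [0.995, 0.099, 0.001, -0.0]
ft_force: [-0.2, 0.2, -0.6]
grip_width: 0.0522
grip_force: 0.0
```

Call:
move_arm([
  [[0, 0, 0, 0, 0, 0], [0, 0, 0, 0, 0, 0], [0, 0, 0, 0, 0, 0], [0, 0, 0, 0, 0, 0], [0, 0, 0, 0, 0, 0], [0, 0, 0, 0, 0, 0]],
], claw=1, squeeze=35)

```text
time: 10.78
position: [0.4371, 0.3318, 0.2765]
tool_rot: [0.995, 0.1, 0.001, -0.0]
ft_force: [-0.3, -1.3, 3.1]
grip_width: 0.0174
grip_force: 35.0
```

```bash
python3 -c "
from h import *
row([.4383,.3305,.376],[0,0,-1],11.3)"
```

```text
t 10.78 pos [0.4371 0.3318 0.2765] F [-0.3 -1.3  3.1] w 0.0174 row [0.026, 0.039, -2.487, 0.0, -0.001, 0.003]
```

Call:
move_arm([
  [[0, 0, -0.4, 0, 0, 0], [0, 0, -1.0, 0, 0, 0], [0, 0, -1.8, 0, 0, 0], [0, 0, -2.8, 0, 0, 0], [0, 0, -3.2, 0, 0, 0], [0, 0, -3.2, 0, 0, 0], [0, 0, -3.2, 0, 0, 0]],
])

```text
time: 11.65
position: [0.4364, 0.3316, 0.4038]
tool_rot: [0.995, 0.1, -0.0, 0.0]
ft_force: [-0.4, -0.8, -1.3]
grip_width: 0.0169
grip_force: 35.0
```

```bash
python3 -c "
from h import *
from rig import *
n=np.array([-.337,-.067,.939]);n/=np.linalg.norm(n);pad=np.array([.556,.0693,.0735])
row(pad+n*(.164+.1005+.03),-n,11.3)
for nm in ('scene','side'):
    c=camera(nm);W=cloud(c);np.savez(nm+'6.npz',**c);x,y,z=get_obs()['position']
    m=(abs(W[...,0]-x)<.03)&(abs(W[...,1]-y)<.03)&(W[...,2]<z-.17)&(W[...,2]>.08)
    P=W[m]
    for a in np.arange(.12,.26,.01):
        q=P[abs(P[:,2]-a)<.005]
        if len(q): print(nm,round(a,3),len(q),q.mean(0)[:2].round(4),end=';')
    print(P[:,2].min())
    u,v=proj(c,[[x,y,z-.22]])[0].astype(int);cv2.imwrite(f'pics/p6{nm}.png',cv2.resize(c['pixels'][v-50:v+60,u-50:u+50],None,fx=5,fy=5,interpolation=cv2.INTER_CUBIC))
a=[cv2.imread(f'pics/p6{k}.png') for k in ('scene','side')];cv2.imwrite('pics/p6.png',cv2.resize(np.hstack(a),(800,440)))
"
```

```text
t 11.65 pos [0.4364 0.3316 0.4038] F [-0.4 -0.8 -1.3] w 0.0169 row [-0.901, 7.012, 1.345, -0.001, 0.351, 0.003]
scene 0.14 4 [0.4345 0.3316];scene 0.15 10 [0.434  0.3326];scene 0.16 18 [0.4336 0.3335];scene 0.17 23 [0.4331 0.3331];scene 0.18 21 [0.4333 0.3336];scene 0.19 4 [0.4334 0.3339];0.1441089248720995
side 0.14 8 [0.4369 0.3343];side 0.15 13 [0.4372 0.3344];side 0.16 34 [0.4364 0.3361];side 0.17 32 [0.4363 0.336 ];side 0.18 32 [0.4364 0.3362];side 0.19 24 [0.4365 0.3363];side 0.2 70 [0.4344 0.3401];side 0.21 80 [0.4362 0.3397];side 0.22 23 [0.4333 0.3493];side 0.23 31 [0.4332 0.3495];0.14041074034390053
```

View pics/p6.png

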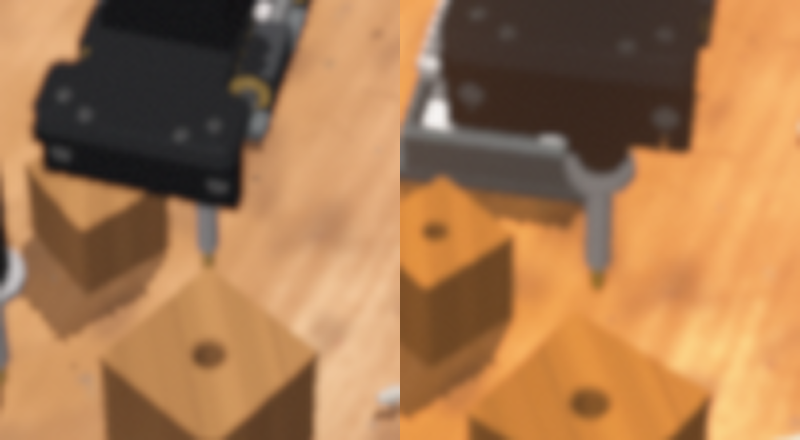

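The probe hangs straight and clear of the hole, with its tip at z of about 0.140 (at (208,262) in the left crop). I'll move it over the pad, tilted, with 30 mm standoff.

Call:
move_arm([
  [[-0.2, 1.2, 0, 0, 0.06, 0], [-0.4, 2.4, 0.2, 0, 0.12, 0.0], [-0.5, 3.6, 0.5, 0, 0.18, 0.0], [-0.6, 4.8, 0.8, 0, 0.25, 0.0], [-0.8, 6.0, 1.1, 0, 0.3, 0.0], [-0.9, 7.0, 1.345, -0.001, 0.351, 0.003], [-0.9, 7.01, 1.345, -0.001, 0.351, 0.003], [-0.9, 7.01, 1.345, -0.001, 0.351, 0.003], [-0.9, 7.01, 1.345, -0.001, 0.351, 0.003], [-0.9, 7.01, 1.345, -0.001, 0.351, 0.003]],
])

```text
time: 13.0
position: [0.4573, 0.0509, 0.3507]
tool_rot: [0.98, 0.098, 0.174, -0.017]
ft_force: [-0.5, -0.5, -1.0]
grip_width: 0.0173
grip_force: 35.0
```

```bash
cat > chk.py <<'E'
from h import *
from rig import *
import sys
n=np.array([-.337,-.067,.939]);n/=np.linalg.norm(n);pad=np.array([.556,.0693,.0735])
row(pad+n*(.164+.1005+float(sys.argv[1])),-n,11.3)
o=get_obs();zt=R.from_quat(o['tool_rot']).as_matrix()[:,2]
tip=o['position']+zt*.2645;print('tip',tip.round(4),'off',((tip-pad)@n).round(4),'lat',(tip-pad-n*((tip-pad)@n)).round(4),'ang',np.degrees(np.arccos(-zt@n)).round(2))
if len(sys.argv)>2:
    a=[]
    for nm in ('scene','side'):
        c=camera(nm);np.savez(nm+sys.argv[2]+'.npz',**c);u,v=proj(c,[pad])[0].astype(int);print(nm,proj(c,[pad,tip]).round(1).tolist(),u-40,v-50)
        a.append(cv2.resize(c['pixels'][v-50:v+50,u-40:u+60],(400,400),interpolation=cv2.INTER_CUBIC))
    cv2.imwrite(f'pics/c{sys.argv[2]}.png',np.hstack(a))
E
python3 chk.py .008 7
```

```text
t 13.0 pos [0.4573 0.0509 0.3507] F [-0.5 -0.5 -1. ] w 0.0173 row [-0.024, 0.031, 0.558, -0.0, -0.002, 0.002]
tip [0.5468 0.0689 0.1024] off 0.0303 lat [0.001  0.0016 0.0005] ang 0.1
scene [[316.2, 236.7], [320.2, 228.1]] 276 186
side [[334.5, 245.4], [339.0, 234.9]] 294 195
```

View pics/c7.png

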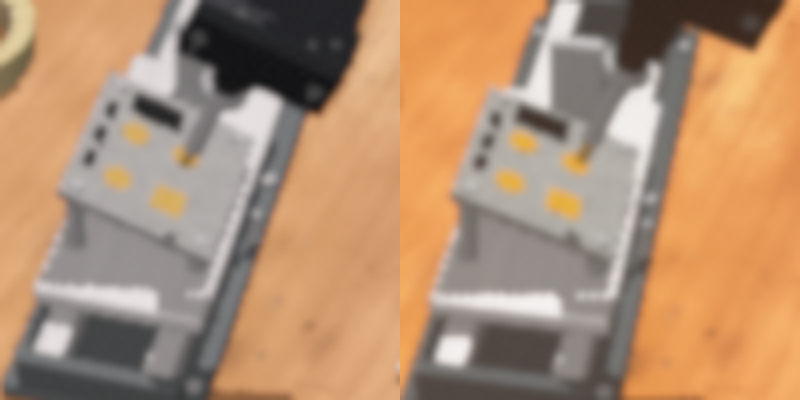

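The tip-to-pad pixel offsets seen are scene (4.5,-9.5) and side (4,-11). Predicted were (4,-8.6) and (4.5,-10.5), so they agree. I'll approach now.

Call:
move_arm([
  [[-0.024, 0.03, 0.2, 0, -0.002, 0.002], [-0.024, 0.03, 0.4, 0, -0.002, 0.002], [-0.024, 0.03, 0.558, 0, -0.002, 0.002], [-0.024, 0.03, 0.6, 0, -0.002, 0.002], [-0.024, 0.03, 0.6, 0, -0.002, 0.002], [-0.024, 0.03, 0.6, 0, -0.002, 0.002]],
])

```text
time: 13.85
position: [0.4649, 0.0501, 0.3277]
tool_rot: [0.98, 0.096, 0.174, -0.017]
ft_force: [-0.2, 0.4, -1.2]
grip_width: 0.0173
grip_force: 35.0
```

```bash
python3 chk.py 0 8
```

```text
t 13.85 pos [0.4649 0.0501 0.3277] F [-0.2  0.4 -1.2] w 0.0173 row [0.003, -0.027, 0.157, 0.0, 0.0, -0.003]
tip [0.5539 0.0677 0.0793] off 0.0063 lat [ 0.0001 -0.0012 -0.0001] ang 0.03
scene [[316.2, 236.7], [317.4, 234.6]] 276 186
side [[334.5, 245.4], [335.8, 242.9]] 294 195
```

View pics/c8.png

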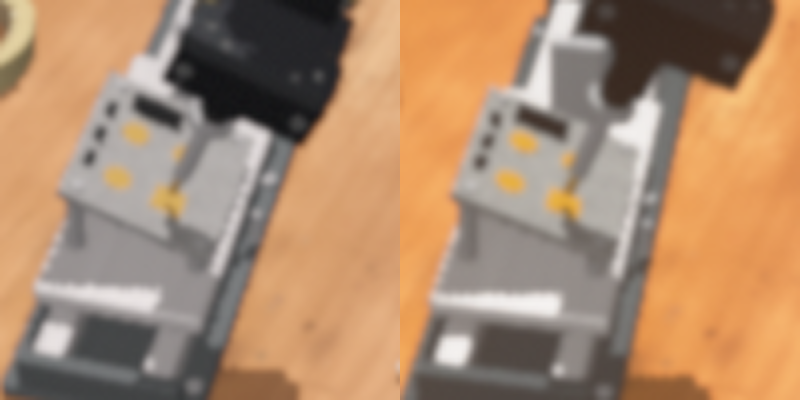

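The tip is about 6 mm above the pad and over its middle, at about (173,190) and (570,190). I'll touch down in small steps.

Call:
move_arm([
  [[0, -0.02, 0.05, 0, 0, 0], [0, -0.02, 0.1, 0, 0, 0], [0, -0.02, 0.1, 0, 0, 0], [0, -0.02, 0.1, 0, 0, 0]],
])

```text
time: 14.45
position: [0.466, 0.0512, 0.3238]
tool_rot: [0.98, 0.096, 0.173, -0.017]
ft_force: [-0.9, -0.3, -1.3]
grip_width: 0.0174
grip_force: 35.0
```

Call:
move_arm([
  [[0, 0, 0.04, 0, 0, 0], [0, 0, 0.04, 0, 0, 0], [0, 0, 0.04, 0, 0, 0]],
])

```text
time: 14.82
position: [0.4666, 0.0513, 0.3224]
tool_rot: [0.98, 0.096, 0.173, -0.017]
ft_force: [-0.3, 0.0, -1.2]
grip_width: 0.0172
grip_force: 35.0
```

Call:
move_arm([
  [[0, 0, 0.04, 0, 0, 0], [0, 0, 0.04, 0, 0, 0], [0, 0, 0.04, 0, 0, 0]],
])

```text
time: 15.2
position: [0.4671, 0.0514, 0.321]
tool_rot: [0.98, 0.096, 0.173, -0.017]
ft_force: [-0.5, -0.2, 0.3]
grip_width: 0.0171
grip_force: 35.0
```

```bash
python3 chk.py 0; python3 -c "
from rig import *
import numpy as np
f=[]
for i in range(6): camera('wrist');f.append(get_obs()['ft_force'])
f=np.array(f);print(f.mean(0),f.std(0),f.mean(0)@[-.337,-.067,.939])"
```

```text
t 15.2 pos [0.4671 0.0514 0.321 ] F [-0.5 -0.2  0.3] w 0.0171 row [0.004, -0.006, -0.024, 0.0, 0.0, -0.002]
tip [0.5562 0.069  0.0725] off -0.001 lat [-0.0002 -0.0003 -0.0001] ang 0.03
[-0.35086149 -0.25786225  0.50571407] [0.58652977 0.68336347 0.39004793] 0.6103826014370481
```

Just touching, with about 1.6 N above the baseline of -1.0 N. I'll press 3 mm more and then fine-tune by force.

Call:
move_arm([
  [[0, 0, 0.04, 0, 0, 0], [0, 0, 0.075, 0, 0, 0], [0, 0, 0.075, 0, 0, 0], [0, 0, 0.075, 0, 0, 0]],
])

```text
time: 16.0
position: [0.4681, 0.0516, 0.3181]
tool_rot: [0.98, 0.096, 0.173, -0.017]
ft_force: [-1.7, -0.3, 2.2]
grip_width: 0.0171
grip_force: 35.0
```

```bash
python3 chk.py -.006; python3 -c "
from rig import *
import numpy as np
f=[]
for i in range(10): camera('wrist');f.append(get_obs()['ft_force'])
f=np.array(f);print(f.mean(0),f.mean(0)@[-.337,-.067,.939])"
```

```text
t 16.0 pos [0.4681 0.0516 0.3181] F [-1.7 -0.3  2.2] w 0.0171 row [0.003, -0.006, 0.05, 0.0, 0.0, -0.003]
tip [0.5572 0.0692 0.0697] off -0.004 lat [-0.0002 -0.0004 -0.0001] ang 0.03
[-1.18773702 -0.40789823  2.0418084 ] 2.3448546404021773
```

Call:
move_arm([
  [[0, 0, 0.02, 0, 0, 0], [0, 0, 0.037, 0, 0, 0], [0, 0, 0.037, 0, 0, 0], [0, 0, 0.037, 0, 0, 0], [0, 0, 0.037, 0, 0, 0]],
])

```text
time: 17.12
position: [0.4686, 0.0517, 0.3167]
tool_rot: [0.98, 0.096, 0.173, -0.017]
ft_force: [-2.3, -0.2, 1.6]
grip_width: 0.0172
grip_force: 35.0
```

```bash
python3 chk.py -.006 9; python3 -c "
from rig import *
from h import *
f=[]
for i in range(14): c=camera('wrist');f.append(get_obs()['ft_force'])
f=np.array(f);print(f.mean(0),f.mean(0)@[-.337,-.067,.939])
W=cloud(c);T=W[(W[...,2]>.09)&(W[...,2]<.1)&(abs(W[...,0]-.594)<.03)&(abs(W[...,1]+.05)<.02)]
print(len(T),cv2.minAreaRect(T[:,:2].astype(np.float32)*1000) if len(T) else 0)"
```

```text
t 17.12 pos [0.4686 0.0517 0.3167] F [-2.3 -0.2  1.6] w 0.0172 row [0.004, -0.006, 0.013, 0.0, 0.0, -0.002]
tip [0.5577 0.0693 0.0683] off -0.0055 lat [-0.0002 -0.0004 -0.0001] ang 0.03
scene [[316.2, 236.7], [315.5, 238.3]] 276 186
side [[334.5, 245.4], [333.8, 247.2]] 294 195
[-1.39727405 -0.436854    2.77027308] 3.1014369946049447
719 ((592.9091186523438, -49.17970275878906), (31.405437469482422, 10.25647258758545), 12.008235931396484)
```

View pics/c9.png

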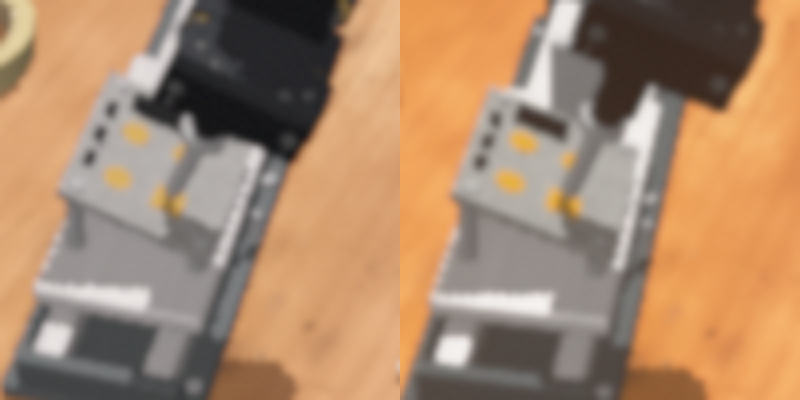

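The tip is on the middle of the square pad. The force is about 4.1 N (half way in) and the carrier is unmoved in the detent, so I'll hand in.

```bash
python3 -c "
from rig import *
print(hand_in())"
```

```text
the job is handed in; nothing more can be done
None
```

I handed the job in at about 18 s with the carrier in the test station detent and the probe held square on the middle of the square brass pad, its plunger about half way in (about 4.1 N); no verdict was returned.

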